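# Switch on the syrup warmer by the inner knob alone

## Robot

A 6-joint arm with a two-finger parallel gripper is mounted at the origin on a cart in front of the work surface, level with it; the furniture and walls round the work are solid. World frame = base frame: x ahead of the robot, y to its left, z up, the work surface at z = 0. Lengths are in m, angles in rad, forces in N, time in s.
With the tool pointing down it reaches from about 0.35 to 0.775 m from the base axis. Payload 7.3 kg.
Tool frame: the origin (TCP) lies at the centre of the arm's flange, where the gripper is bolted on; the fingertips stand 178 mm ahead of it and the grasp point (between the pads) lies 159 mm ahead of it (tip_extent is the distance from the TCP to the fingertips, in m); z points along the fingers, y is the line along which they close (so a half turn about z gives the same grasp; the last joint's range is limited). The gripper opens to 92 mm and grips with 3 to 60 N. Pads are 19 mm wide; open, the fingers measure 130 mm over their backs; the gripper's body (75 mm by 190 mm) begins 47 mm behind the grasp point.
Start: joints at [-1.279, 0.342, 1.524, -0, 1.275, -0.146], TCP at [0.223, -0.475, 0.405] pointing down, gripper open.
Joint ranges: [-2.53, 2.53], [-0.77, 2.02], [0.04, 2.7], [-1, 4.14], [0.28, 2.66], [-3.11, 3.11]. Speed limits (rad/s): [2.57, 2.57, 3.14, 3.14, 3.14, 3.14].

## Interface

Orientations are given as [roll, pitch, yaw] about the fixed x, y, z axes, in that order (R = Rz(yaw) Ry(pitch) Rx(roll)).
In Python, from cell import * gives the robot as it stands.
- The arm moves only by the tool arm_command, never from a script. Its arguments are lists of equal length, an entry for each row: "xyz": the shift along the world's x, y, z in mm, a list of three; "spin": the turn about the world's z in degrees. In form: {"xyz": [[tx, ty, tz], ...], "spin": [spin, ...]}. A call has 1 to 20 rows; each row shifts and turns the commanded pose from where the row before left it; what a row does not reach is not made up. A row lasts 1/10 s, in which the tool goes at most 50 mm and 8.59 degrees, less where a joint would pass 70% of its speed; a pose out of reach is approached as far as the arm can. A call with a gripper value outside its range is refused whole. "jaw" is the opening, from -1 (shut) to 1 (fully open), set as the call begins (left out, the last holds). The fingers move at their own pace and stop on an object; "squeeze" is the grip in N (left out, the last holds). Time passes only in rows, so rows that do not move let the fingers close. It gives the time, the measured TCP pose, the force, the opening and the grip force at its end, in the units of the state.
- observe(): the state, without advancing time (a new reading comes with each control period).
- read_camera(name): name is "side" or "top"; returns a dict with "img" (400x640x3 uint8, red, green, blue), "depth" (400x640 float32, m along the optical axis (not along the pixel's ray), 0 where there is no reading), "fx", "fy", "cx", "cy" (pixels), "world_from_camera" (4x4, takes a point from camera to world coordinates). Camera axes: x right, y up, looking along -z (the intrinsics and any distortion apply to the point x, -y, -z); pixel columns grow to the right and rows downward; lengths in m; the calibration is good to about 2 mm. A picture is of the moment at which its call begins.
- hand_in(): hands the job in; it is judged then, once.
The state is a dict: "time": time; "qpos": joint angles; "qvel": joint speeds; "joint_efforts": joint torques, N m; "tool_pos": TCP position; "tool_rot": TCP orientation; "contact_force": force on the tool from outside, world axes, zero at the start; "torque": the same for the moment, N m; "opening": finger opening in m; "grip_force": force on a finger pad.
Only numpy, scipy, OpenCV 4.12 (cv2) and the standard library are available. Lean on these libraries where they do the work, as an engineer would, in place of code of your own. Each camera call takes 0.05 s, during which the arm holds its last target. There are 200 camera calls.

## Task

Switch on the syrup warmer: push its small inner knob in gently against the spring until it is free of its lock, turn it clockwise as far as its far stop and let it go so that it springs up and locks there. The large ring round it sets the temperature: do not touch it, turn it, or bear down on it with the knob. Do not force the knob while it is locked, and leave the jug and everything else where it stands.

Things in the scene. Friction and masses are not known exactly. Their poses are not given: they have to be found in the camera images.
- warmer: fixed countertop syrup warmer, a steel box 150 x 360 x 55 mm (x, y, z) with a grey top; origin at the centre of its underside on the worktop, x away from its front, y to its left, z up. The dark hot plate with the jug is at its y = -85 mm (top 62 mm up), the coaxial control (small knob inside a large ring) at its x = 0, y = +105 mm
- control_axis (a point): point on the upright axis shared by inner knob and outer ring, at the top panel (55 mm above the worktop; control heights count from here); axes as the warmer's. Knob: black disc 32 mm across, 4 mm thick, under an upright grip bar 14 mm thick, 28 long, 30 tall, centred on the axis. It slides: with slack the bar's top is 53 to 66 mm up at the start, not measured
- inner_knob (a joint): turn of the small inner knob, rad, clockwise from above; 0 = off, 1.22 = far stop (on). The pointer end (grey line) of its grip bar faces the warmer's front (-x) turned by +0.6 rad about z (counter-clockwise) at 0, and by -0.6 at 1.2. Turning takes 0.04 N m. Not pushed in, it is locked at either end (0 to 0.11, 1.09 to 1.22); in between it stays down
- spring_level (a point): fixed point on the axis, 52.6 mm above the panel, where the bar's top is when the knob, pushed down through its slack (drag 1 N), meets its spring: 3 N, then 2 N more per mm. 1.6 mm deeper (6 N) the lock is free; 3.6 mm deeper (10 N) the disc lands on the ring (force climbs steeply) and drags it. So push by feel with about 7.5 N above the reading before gripping, and keep to that while turning
- ring_level (a point): fixed point on the axis at the height of the outer ring's flat top, 15 mm above the panel; the fingertips must stay above it. The knob's disc starts with its underside 4 to 17 mm above this level
- off_mark (a point): long raised tick on the panel, 48 mm from the axis, that the knob's pointer faces when off
- on_mark (a point): long raised tick on the panel, 48 mm from the axis, that the knob's pointer faces when on (at the far stop)
- outer_ring: the large outer ring (temperature), black and ribbed, 64 mm across, its flat top 15 mm above the panel; origin on the axis 1 mm above the panel, z up, its -x points to its nub. It turns very easily (0.01 N m) and starts turned anywhere within 0.6 rad of the warmer
- ring_mark (a point): grey nub on the ring's top, 30 mm from the axis; turns with the ring
- lock_plate: fixed hidden plate inside the warmer under the control, which holds the knob's lug while the knob is up; it feels more than 20 N if the locked knob is turned by force. Origin 20 mm above the worktop on the control's axis
- syrup_jug: syrup jug with black handle, 73 x 95 x 131 mm, loose on the hot plate; origin at the centre of its underside
- salt_shaker: glass shaker with grey cap, 44 mm across, 90 mm tall, loose on the worktop left of the warmer; origin at the centre of its underside
- sauce_bottle: sauce bottle, 47 x 78 x 188 mm, loose behind the warmer; origin at the centre of its underside

How it is judged:
On the way, in this order (a step that is already met when the one before it is completed fails the run):
1. the inner knob, pushed in, has left its off position (value of joint inner_knob above 0.35 rad).
2. the inner knob has reached its far stop (value of joint inner_knob above 1.07 rad), for 0.2 s.
At the end, for the whole second after the job is handed in: the inner knob rests released at its far stop (more than 1.07 rad from off), where it is locked; the ring's mark is within 4 mm of where it was at the start, the jug within 20 mm, shaker and sauce bottle within 30 mm (value of joint inner_knob above 1.07 rad and velocity of joint inner_knob below 0.1 rad/s and distance of ring_mark from where it was at the start of the episode below 0.004 m and distance of syrup_jug from where it was at the start of the episode below 0.02 m and distance of each of salt_shaker, sauce_bottle from where it was at the start of the episode below 0.03 m); the robot touches nothing.
It fails at once if the outer ring is turned: its mark moves more than 4 mm (distance of ring_mark from where it was at the start of the episode above 0.004 m).
It fails at once if the robot touches the outer ring with more than 2 N (contact force between the fingers and outer_ring above 2 N).
It fails at once if the ring is borne upon (by the knob or anything else) with more than 5 N (contact force between anything else and outer_ring above 5 N).
It fails at once if the locked knob is forced: more than 20 N on its lock (contact force between anything else and lock_plate above 20 N).
It fails at once if the jug is pushed more than 20 mm, or the shaker or sauce bottle more than 30 mm (distance of syrup_jug from where it was at the start of the episode above 0.02 m or distance of any of salt_shaker, sauce_bottle from where it was at the start of the episode above 0.03 m).
It also fails if it takes over 42 s, if anything falls off the work surface, if the arm or the gripper's body presses on something with over 40 N, if the wrist force passes 120 N, or if a joint passes its speed limit or range.

## Working session

There is one attempt and no reset: what is moved stays moved. The work goes in short steps, Python scripts to look and compute and a tool call to move; the robot and the scene stay as the last step left them, time stands still between calls to the robot, and variables do not carry over. Pictures are saved under pics/ and viewed, at most 10 in all, crops included, and the job is handed in when it is done.

Besides the shell and the picture viewer there is one more tool, called after "Request:" as a command line: name --pt "numbers of a row" for each row, then --argument value for the rest. arm_command: Moves the arm, as the interface text tells. Its arguments: {"type":"object","properties":{"xyz":{"type":"array","items":{"type":"array","items":{"type":"number"}}},"spin":{"type":"array","items":{"type":"number"}},"jaw":{"type":"number"},"squeeze":{"type":"number"}},"required":["xyz","spin"]}

```bash
mkdir -p pics; python3 - <<'E'
from cell import *
import cv2,numpy as np
s=observe(); print({k:np.round(v,4).tolist() for k,v in s.items()})
for n in("top","side"):
    c=read_camera(n); cv2.imwrite(f"pics/{n}0.png",c["img"][...,::-1]); np.savez(f"{n}0.npz",**c)
    print(n,c["fx"],c["fy"],c["cx"],c["cy"],np.round(c["world_from_camera"],3).tolist(),[k for k in c])
E
```

```text
{'time': 0.0, 'qpos': [-1.279, 0.3428, 1.525, 0.0, 1.2754, -0.146], 'qvel': [0.0003, 0.0011, 0.0015, 0.0015, 0.0006, 0.0021], 'joint_efforts': [-0.001, -43.1253, -24.4217, 0.0716, 0.0559, -0.0001], 'tool_pos': [0.2226, -0.4753, 0.404], 'tool_rot': [-3.1401, -0.0002, 0.4378], 'contact_force': [0.0663, -0.5934, 0.5958], 'torque': [-0.0282, 0.0257, 0.0008], 'grip_force': 0.0, 'opening': 0.092}
top 387.83592378838944 387.83592378838944 318.51160873540726 197.16977299829946 [[-0.024, 0.984, -0.177, 0.424], [-1.0, -0.022, 0.012, 0.128], [0.008, 0.177, 0.984, 0.937], [0.0, 0.0, 0.0, 1.0]] ['img', 'depth', 'fx', 'fy', 'cx', 'cy', 'world_from_camera']
side 438.02747132166445 438.02747132166445 320.3974344009996 199.33551932834763 [[-0.772, 0.514, -0.373, 0.203], [-0.635, -0.638, 0.435, 0.544], [-0.015, 0.573, 0.819, 0.919], [0.0, 0.0, 0.0, 1.0]] ['img', 'depth', 'fx', 'fy', 'cx', 'cy', 'world_from_camera']
```

View pics/top0.png

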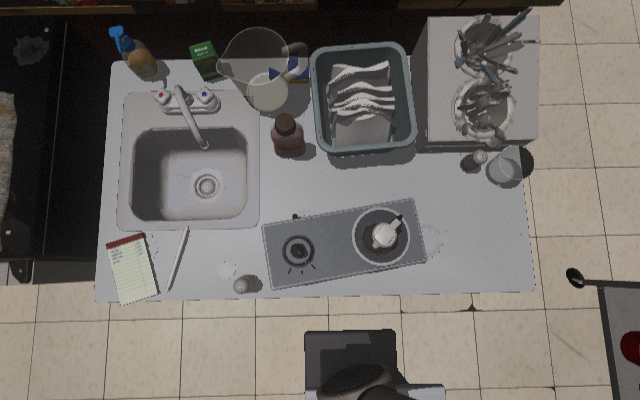

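View pics/side0.png

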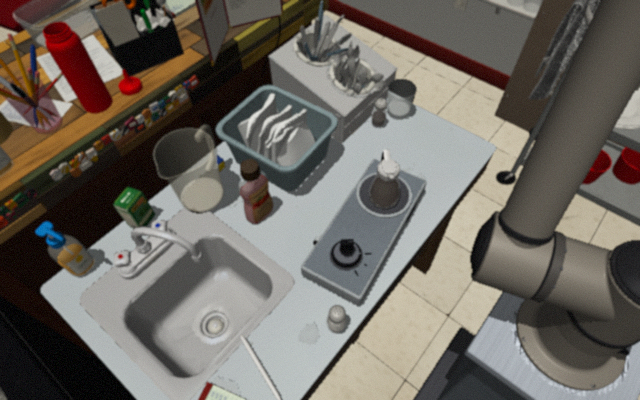

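The top view shows the warmer at about (262–427, 200–290) with its control at (299, 250) and the shaker at (241, 285). In the side view the control is at (347, 252). Next I'll take enlarged crops and the panel geometry.

```bash
cat > h.py <<'E'
import numpy as np,cv2
def load(n): return dict(np.load(n))
def ray(c,u,v):
    d=np.array([(u-c["cx"])/c["fx"],-(v-c["cy"])/c["fy"],-1.]); M=c["world_from_camera"]; return M[:3,3],M[:3,:3]@d
def plane(c,u,v,z):
    o,d=ray(c,u,v); return o+d*(z-o[2])/d[2]
def pix(c,p):
    M=c["world_from_camera"]; q=M[:3,:3].T@(np.asarray(p)-M[:3,3]); return c["fx"]*q[0]/-q[2]+c["cx"], -c["fy"]*q[1]/-q[2]+c["cy"]
def cloud(c):
    v,u=np.mgrid[:400,:640]; D=c["depth"]; q=np.stack([(u-c["cx"])/c["fx"]*D,-(v-c["cy"])/c["fy"]*D,-D],-1)
    M=c["world_from_camera"]; return q@M[:3,:3].T+M[:3,3]
E
python3 - <<'E'
from h import *
t=load("top0.npz"); s=load("side0.npz")
a=cv2.resize(t["img"][215:287,255:345],None,fx=6.6,fy=6.6,interpolation=cv2.INTER_CUBIC)
b=cv2.resize(s["img"][225:285,302:392],None,fx=6.6,fy=6.6,interpolation=cv2.INTER_CUBIC)
g=lambda i:np.clip(i.astype(float)*1.6,0,255).astype(np.uint8)[...,::-1]
cv2.imwrite("pics/tc.png",g(a)); cv2.imwrite("pics/sc.png",g(b))
for n,c in(("top",t),("side",s)):
    P=cloud(c); z=P[...,2]; ok=c["depth"]>0
    m=(ok&(abs(z-.055)<.012)).astype(np.uint8); 
    k,l,st,ce=cv2.connectedComponentsWithStats(m)
    u,v=(299,270) if n=="top" else (370,225)
    i=l[v,u]; pts=P[l==i]; r=cv2.minAreaRect((pts[:,:2]*1000).astype(np.float32)); print(n,i,st[i],r,np.median(pts[:,2]))
    print(cv2.boxPoints(r).round(0).tolist())
    u,v=(299,250) if n=="top" else (347,245)
    ctr=P[v,u]; near=ok&(np.hypot(*(P[...,:2]-ctr[:2]).transpose(2,0,1))<.06)
    for lo,hi in((.066,.08),(.08,.1),(.1,.13)):
        q=P[near&(z>lo)&(z<hi)]; print(lo,len(q),q.mean(0).round(4) if len(q) else'',q.max(0).round(4) if len(q) else '',q.min(0).round(4) if len(q) else '')
E
```

```text
top 63 [ 261  198  166   93 8639] ((475.7520751953125, 62.23150634765625), (151.28759765625, 360.47705078125), 8.927384376525879) 0.05504167677876626
[[373.0, 229.0], [429.0, -128.0], [578.0, -104.0], [523.0, 252.0]]
0.066 488 [0.4591 0.1656 0.0699] [0.4906 0.1987 0.0743] [0.4285 0.1343 0.0662]
0.08 77 [0.4588 0.1652 0.0879] [0.4738 0.18   0.0937] [0.4456 0.1514 0.0843]
0.1 89 [0.459  0.1654 0.1162] [0.4723 0.1779 0.1202] [0.4469 0.1531 0.1081]
side 36 [ 301  159  126  142 6854] ((473.3714294433594, 63.17030334472656), (151.73748779296875, 361.8583679199219), 8.902814865112305) 0.0551571197160039
[[370.0, 230.0], [426.0, -127.0], [576.0, -104.0], [520.0, 254.0]]
0.066 417 [0.4525 0.1733 0.0702] [0.4891 0.1985 0.0744] [0.4248 0.1343 0.0662]
0.08 86 [0.4524 0.1733 0.0899] [0.4686 0.1819 0.0998] [0.4418 0.1605 0.0808]
0.1 127 [0.4559 0.1687 0.1128] [0.4705 0.1806 0.1195] [0.4436 0.1549 0.1002]
```

View pics/tc.png

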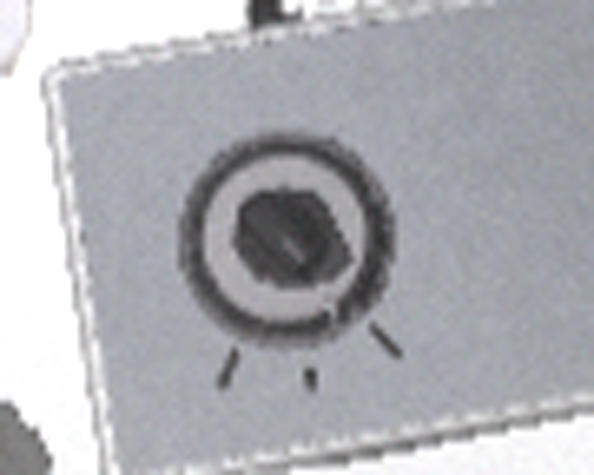

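View pics/sc.png

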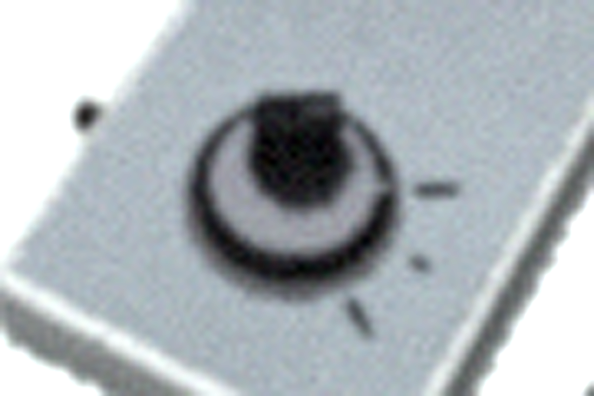

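The panel gives a warmer yaw of 8.9° and a control axis at about (458.5, 166) mm. The bar top is at z ≈ 120 mm. The bar points along 43°, so the tool yaw should be 43.3°, a spin of +18.2°. I'll move above it, outside and over the jug.

Request:
arm_command --pt "0 0 20" --pt "20 20 20" --pt "21 32 0" --pt "21 32 0" --pt "21 32 0" --pt "21 32 0" --pt "21 32 0" --pt "21 32 0" --pt "21 32 0" --pt "21 32 0" --pt "20 32 0" --pt "4 40 0" --pt "4 40 0" --pt "4 40 0" --pt "4 40 0" --pt "4 40 0" --pt "4 40 0" --pt "3.5 40 0" --pt "0 37.3 0" --pt "0 0 0" --spin '[0,0,2.6,2.6,2.6,2.6,2.6,2.6,2.6,0,0,0,0,0,0,0,0,0,0,0]' --jaw -0.2 --squeeze 25

```text
time: 2.1
tool_pos: [0.4576, 0.1532, 0.4443]
tool_rot: [-3.14, -0.0, 0.76]
contact_force: [-0.7, -0.1, 1.0]
opening: 0.0369
grip_force: 0.0
```

Request:
arm_command --pt "0 6 -25" --pt "0 6 -30" --pt "0 0 -30" --pt "0 0 -25" --pt "0 0 -16" --pt "0 0 0" --pt "0 0 0" --spin '[0,0,0,0,0,0,0]'

```text
time: 2.8
tool_pos: [0.4583, 0.1614, 0.319]
tool_rot: [3.142, 0.0, 0.755]
contact_force: [0.2, -0.3, 0.7]
opening: 0.0369
grip_force: 0.0
```

```bash
python3 - <<'E'
from cell import *
from h import *
o=observe(); print(o["tool_pos"],o["tool_rot"],o["contact_force"])
ims=[]
for n in("top","side"):
    c=read_camera(n); np.savez(f"{n}1.npz",**c)
    i=c["img"][205:290,250:350] if n=="top" else c["img"][190:275,297:397]
    ims.append(cv2.resize(np.clip(i*1.6,0,255).astype(np.uint8)[...,::-1],None,fx=4,fy=4,interpolation=cv2.INTER_CUBIC))
    P=cloud(c); z=P[...,2]; q=P[(c["depth"]>0)&(z>.13)&(z<.17)&(np.hypot(P[...,0]-.458,P[...,1]-.166)<.06)]
    print(n,len(q),q.mean(0) if len(q) else '', q.min(0) if len(q) else '',q.max(0) if len(q) else '')
cv2.imwrite("pics/b.png",np.hstack(ims))
E
```

```text
[0.45830658 0.16135211 0.31898189] [3.14156897e+00 4.07762449e-04 7.54943578e-01] [ 0.17598492 -0.34947622  0.70615151]
top 0   
side 0
```

View pics/b.png

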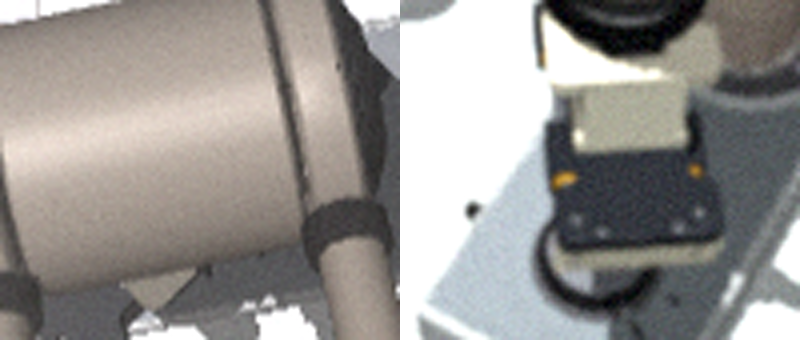

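The cameras are blocked by the gripper, so I'll rely on calibration. The picture only shows the gripper over the ring with its fingers hidden. Moving +4.6 mm in y, then down.

Request:
arm_command --pt "0 4.6 0" --pt "0 0 -12" --pt "0 0 -12" --pt "0 0 -10" --pt "0 0 -6" --pt "0 0 -4" --pt "0 0 0" --pt "0 0 0" --spin '[0,0,0,0,0,0,0,0]'

```text
time: 3.7
tool_pos: [0.4583, 0.1665, 0.275]
tool_rot: [3.141, -0.0, 0.755]
contact_force: [0.4, -0.6, 0.3]
opening: 0.0365
grip_force: 0.0
```

Request:
arm_command --pt "0 0 0" --pt "0 0 0" --pt "0 0 0" --pt "0 0 0" --pt "0 0 0" --pt "0 0 0" --spin '[0,0,0,0,0,0]' --jaw -1 --squeeze 8

```text
time: 4.3
tool_pos: [0.4584, 0.1662, 0.2749]
tool_rot: [3.14, -0.0, 0.755]
contact_force: [1.5, -3.4, -0.4]
opening: 0.0143
grip_force: 8.0
```

```bash
python3 - <<'E'
from cell import *
o=observe(); print(o["tool_pos"],o["contact_force"],o["torque"],o["opening"],o["grip_force"])
E
```

```text
[0.45841684 0.16617913 0.27493075] [ 1.47527981 -3.36405005 -0.44194928] [-0.66696232 -0.43043251 -0.07173781] 0.014283032863174191 7.997310608625412
```

Gripped (14.3 mm). A small side force suggests the axis is toward +x/−y, so I'll relieve that and firm the grip.

Request:
arm_command --pt "0.2 -0.4 0" --pt "0 0 0" --pt "0 0 0" --pt "0 0 0" --spin '[0,0,0,0]' --squeeze 25

```text
time: 4.7
tool_pos: [0.4585, 0.166, 0.2748]
tool_rot: [3.141, -0.001, 0.756]
contact_force: [2.7, -2.4, -0.9]
opening: 0.0136
grip_force: 25.0
```

Request:
arm_command --pt "0.4 -0.4 0" --pt "0 0 0" --pt "0 0 0" --spin '[0,0,0]'

```text
time: 5.0
tool_pos: [0.4587, 0.1659, 0.2748]
tool_rot: [-3.141, -0.0, 0.755]
contact_force: [2.3, 0.8, 0.2]
opening: 0.0142
grip_force: 25.0
```

Request:
arm_command --pt "0.2 0 -1" --pt "0 0 -1.5" --pt "0 0 -1.5" --pt "0 0 -1.5" --pt "0 0 -1.5" --pt "0 0 -1" --pt "0 0 0" --pt "0 0 0" --spin '[0,0,0,0,0,0,0,0]'

```text
time: 5.8
tool_pos: [0.4588, 0.1658, 0.2666]
tool_rot: [-3.141, 0.0, 0.755]
contact_force: [0.4, 5.2, -1.5]
opening: 0.014
grip_force: 25.0
```

Request:
arm_command --pt "0 0.3 -1" --pt "0 0 -1" --pt "0 0 0" --pt "0 0 0" --spin '[0,0,0,0]'

```text
time: 6.2
tool_pos: [0.4588, 0.1659, 0.2648]
tool_rot: [-3.141, 0.0, 0.755]
contact_force: [-1.4, 4.3, 1.8]
opening: 0.014
grip_force: 25.0
```

Request:
arm_command --pt "0.0 0.3 -0.5" --pt "0 0 -0.5" --pt "0 0 0" --pt "0 0 0" --spin '[0,0,0,0]'

```text
time: 6.6
tool_pos: [0.4588, 0.166, 0.2638]
tool_rot: [3.141, 0.001, 0.755]
contact_force: [-1.7, 0.9, 6.2]
opening: 0.0136
grip_force: 25.0
```

Request:
arm_command --pt "-0.2 0 -0.4" --pt "0 0 -0.3" --pt "0 0 0" --pt "0 0 0" --pt "0 0 0" --spin '[0,0,0,0,0]'

```text
time: 7.1
tool_pos: [0.4587, 0.166, 0.2632]
tool_rot: [3.141, 0.0, 0.756]
contact_force: [-2.5, 0.5, 5.3]
opening: 0.0135
grip_force: 25.0
```

```bash
cat > o.py <<'E'
from cell import *
import numpy as np
o=observe()
for k in("tool_pos","contact_force","torque"): print(k,np.round(o[k],4))
E
python3 o.py
```

```text
tool_pos [0.4587 0.166  0.2632]
contact_force [-2.4819  0.4535  5.3407]
torque [ 0.1634  0.3385 -0.0462]
```

Request:
arm_command --pt "-0.2 0 -0.4" --pt "0 0 -0.2" --pt "0 0 0" --pt "0 0 0" --spin '[0,0,0,0]'

```text
time: 7.5
tool_pos: [0.4586, 0.166, 0.2627]
tool_rot: [3.141, -0.0, 0.755]
contact_force: [-1.7, -0.1, 6.3]
opening: 0.0139
grip_force: 25.0
```

Request:
arm_command --pt "0 0 0" --spin '[0]'

```text
time: 7.6
tool_pos: [0.4586, 0.1661, 0.2627]
tool_rot: [3.141, -0.0, 0.756]
contact_force: [-1.9, -0.2, 6.2]
opening: 0.0136
grip_force: 25.0
```

Request:
arm_command --pt "0 0 0" --spin '[0]'

```text
time: 7.7
tool_pos: [0.4586, 0.166, 0.2627]
tool_rot: [3.141, -0.0, 0.756]
contact_force: [-2.4, 0.8, 7.3]
opening: 0.0139
grip_force: 25.0
```

Request:
arm_command --pt "-0.1 0 -0.4" --pt "0 0 -0.4" --pt "0 0 0" --pt "0 0 0" --spin '[0,0,0,0]'

```text
time: 8.1
tool_pos: [0.4586, 0.166, 0.2621]
tool_rot: [3.141, -0.0, 0.756]
contact_force: [-1.9, 0.5, 7.5]
opening: 0.014
grip_force: 25.0
```

Request:
arm_command --pt "0 0 0" --spin '[0]'

```text
time: 8.2
tool_pos: [0.4586, 0.166, 0.2621]
tool_rot: [3.141, -0.0, 0.756]
contact_force: [-2.2, 0.3, 7.9]
opening: 0.0139
grip_force: 25.0
```

Request:
arm_command --pt "0 0 0" --spin '[0]'

```text
time: 8.3
tool_pos: [0.4586, 0.166, 0.262]
tool_rot: [3.141, -0.0, 0.755]
contact_force: [-2.4, 0.8, 7.6]
opening: 0.0136
grip_force: 25.0
```

Request:
arm_command --pt "-0.2 0 -0.2" --pt "0 0 0" --pt "0 0 0" --pt "0 0 0" --pt "0 0 0" --pt "0 0 0" --spin '[0,-1.5,-1.5,-1.5,-1,0]'

```text
time: 8.9
tool_pos: [0.4585, 0.1661, 0.262]
tool_rot: [3.141, -0.001, 0.659]
contact_force: [-2.2, 0.1, 7.2]
opening: 0.0139
grip_force: 25.0
```

```bash
python3 o.py
```

```text
tool_pos [0.4585 0.1661 0.262 ]
contact_force [-2.23    0.1349  7.1661]
torque [0.1012 0.395  0.0518]
```

Request:
arm_command --pt "-0.2 0 -0.3" --pt "0 0 0" --pt "0 0 0" --pt "0 0 0" --pt "0 0 0" --spin '[0,-1,-1,-1,0]'

```text
time: 9.4
tool_pos: [0.4583, 0.1661, 0.2617]
tool_rot: [3.14, -0.001, 0.607]
contact_force: [-0.9, -0.8, 8.0]
opening: 0.0142
grip_force: 25.0
```

```bash
python3 o.py
```

```text
tool_pos [0.4583 0.1661 0.2617]
contact_force [-0.9469 -0.767   7.979 ]
torque [0.0765 0.2814 0.0017]
```

Request:
arm_command --pt "0 0 0" --pt "0 0 0" --pt "0 0 0" --pt "0 0 0" --pt "0 0 0" --spin '[-2,-2,-2,-2,0]'

```text
time: 9.9
tool_pos: [0.4583, 0.1662, 0.2618]
tool_rot: [3.141, -0.001, 0.467]
contact_force: [-1.7, 0.1, 8.9]
opening: 0.0136
grip_force: 25.0
```

```bash
python3 o.py
```

```text
tool_pos [0.4583 0.1662 0.2618]
contact_force [-1.7288  0.1448  8.8733]
torque [ 0.1802  0.3614 -0.0249]
```

Request:
arm_command --pt "0 0 0.1" --pt "0 0 0" --pt "0 0 0" --pt "0 0 0" --pt "0 0 0" --pt "0 0 0" --spin '[-2.5,-2.5,-2.5,-2.5,-2,0]'

```text
time: 10.5
tool_pos: [0.4583, 0.1663, 0.2618]
tool_rot: [3.141, -0.001, 0.257]
contact_force: [-2.1, 2.5, 7.9]
opening: 0.0137
grip_force: 25.0
```

```bash
python3 o.py
```

```text
tool_pos [0.4583 0.1663 0.2618]
contact_force [-2.0747  2.5184  7.9116]
torque [0.3122 0.351  0.0215]
```

Request:
arm_command --pt "-0.1 0.2 0" --pt "0 0 0" --pt "0 0 0" --pt "0 0 0" --pt "0 0 0" --pt "0 0 0" --spin '[-2.5,-2.5,-2.5,-2.5,-2,0]'

```text
time: 11.1
tool_pos: [0.4582, 0.1664, 0.2618]
tool_rot: [3.142, -0.002, 0.048]
contact_force: [-0.9, 1.1, 7.0]
opening: 0.0144
grip_force: 25.0
```

```bash
python3 o.py
```

```text
tool_pos [0.4582 0.1664 0.2618]
contact_force [-0.9031  1.0589  6.9747]
torque [0.2256 0.3368 0.0103]
```

Request:
arm_command --pt "0 0.2 -0.1" --pt "0 0 0" --pt "0 0 0" --pt "0 0 0" --pt "0 0 0" --pt "0 0 0" --spin '[-2.5,-2.5,-2.5,-2.5,-2,0]'

```text
time: 11.7
tool_pos: [0.4582, 0.1666, 0.2618]
tool_rot: [-3.141, -0.002, -0.162]
contact_force: [-0.2, 1.5, 8.4]
opening: 0.0136
grip_force: 25.0
```

```bash
python3 o.py
```

```text
tool_pos [0.4582 0.1666 0.2618]
contact_force [-0.2345  1.4563  8.3808]
torque [0.2991 0.3388 0.0248]
```

Request:
arm_command --pt "0 0.1 0" --pt "0 0 0" --pt "0 0 0" --pt "0 0 0" --pt "0 0 0" --pt "0 0 0" --spin '[-2.5,-2.5,-2.5,-2.5,-2,0]'

```text
time: 12.3
tool_pos: [0.4583, 0.1667, 0.2618]
tool_rot: [-3.141, -0.002, -0.371]
contact_force: [-1.6, 1.1, 7.2]
opening: 0.0142
grip_force: 25.0
```

```bash
python3 o.py
```

```text
tool_pos [0.4583 0.1667 0.2618]
contact_force [-1.6494  1.1123  7.1963]
torque [ 0.3059  0.2771 -0.0396]
```

Request:
arm_command --pt "0 0 -0.1" --pt "0 0 0" --pt "0 0 0" --pt "0 0 0" --pt "0 0 0" --spin '[-1,-1,-1,-1,0]'

```text
time: 12.8
tool_pos: [0.4583, 0.1667, 0.2617]
tool_rot: [-3.141, -0.002, -0.44]
contact_force: [-1.8, 1.7, 8.7]
opening: 0.0136
grip_force: 25.0
```

```bash
python3 o.py
```

```text
tool_pos [0.4583 0.1667 0.2617]
contact_force [-1.8241  1.7483  8.7183]
torque [0.4065 0.3542 0.0304]
```

Request:
arm_command --pt "0 0 0" --pt "0 0 0" --pt "0 0 0" --pt "0 0 0" --spin '[-1,-0.7,0,0]'

```text
time: 13.2
tool_pos: [0.4583, 0.1668, 0.2617]
tool_rot: [-3.141, -0.002, -0.469]
contact_force: [-1.2, 1.1, 8.4]
opening: 0.0137
grip_force: 25.0
```

```bash
python3 o.py
```

```text
tool_pos [0.4583 0.1668 0.2617]
contact_force [-1.2225  1.105   8.4365]
torque [0.4144 0.3382 0.1444]
```

Torque rose at 1.22 rad of turn, which is the far stop. Now I'll let the knob rise in the grip, release it and retreat upward.

Request:
arm_command --pt "0 0 0.5" --pt "0 0 1" --pt "0 0 1" --pt "0 0 0.5" --pt "0 0 0" --spin '[0.7,0,0,0,0]'

```text
time: 13.7
tool_pos: [0.4583, 0.1668, 0.2643]
tool_rot: [-3.141, -0.001, -0.458]
contact_force: [1.0, 2.1, 4.2]
opening: 0.0139
grip_force: 25.0
```

Request:
arm_command --pt "0 0 0" --pt "0 0 0" --pt "0 0 0" --pt "0 0 0" --pt "0 0 0" --spin '[0,0,0,0,0]' --jaw -0.2

```text
time: 14.2
tool_pos: [0.4578, 0.1666, 0.2639]
tool_rot: [3.141, 0.0, -0.458]
contact_force: [-0.2, -0.8, -0.1]
opening: 0.0366
grip_force: 0.0
```

Request:
arm_command --pt "0 0 5" --pt "0 0 15" --pt "0 0 30" --pt "0 0 40" --pt "0 0 45" --pt "0 0 45" --pt "0 -40 0" --pt "0 -45 0" --pt "0 -45 0" --pt "0 -45 0" --pt "0 -45 0" --pt "0 -45 0" --pt "0 -40 0" --pt "0 0 0" --pt "0 0 0" --spin '[0,0,0,0,0,0,0,0,0,0,0,0,0,0,0]'

```text
time: 15.7
tool_pos: [0.4576, -0.1388, 0.4441]
tool_rot: [-3.141, 0.0, -0.46]
contact_force: [-0.4, 0.1, -0.0]
opening: 0.0367
grip_force: 0.0
```

```bash
python3 - <<'E'
from cell import *
from h import *
ims=[]
for n in("top","side"):
    c=read_camera(n)
    i=c["img"][205:290,250:350] if n=="top" else c["img"][205:290,297:397]
    ims.append(cv2.resize(np.clip(i*1.6,0,255).astype(np.uint8)[...,::-1],None,fx=4,fy=4,interpolation=cv2.INTER_CUBIC))
    P=cloud(c); z=P[...,2]; q=P[(c["depth"]>0)&(z>.095)&(z<.13)&(np.hypot(P[...,0]-.4585,P[...,1]-.166)<.025)]
    if len(q):
        r=cv2.minAreaRect((q[:,:2]*1000).astype(np.float32)); print(n,len(q),q[:,2].max(),r)
cv2.imwrite("pics/e.png",np.hstack(ims))
E
```

```text
top 89 0.11075146083084686 ((459.44122314453125, 166.02740478515625), (13.749332427978516, 27.330120086669922), 63.48268127441406)
side 99 0.11072035204559694 ((457.0489807128906, 167.22909545898438), (14.339032173156738, 28.92337989807129), 60.59712219238281)
```

View pics/e.png

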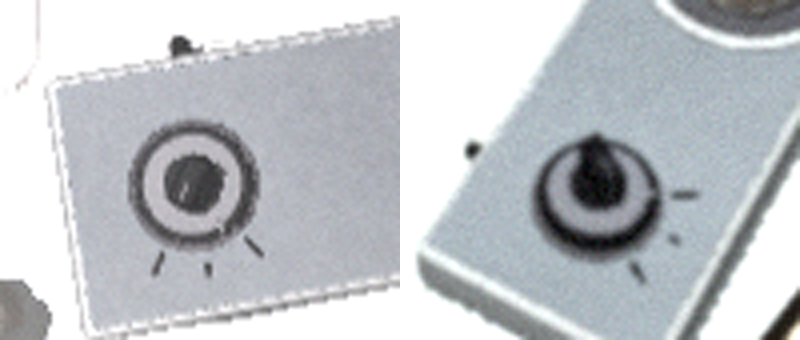

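The bar now lies at −26.5°, matching the on mark (−26.6°), and its top at z = 110.7 mm is above the spring level. The ring nub at (224, 228) in the crop is unmoved. Handing in.

```bash
python3 -c "
from cell import *
print(hand_in())"
```

```text
the job is handed in; nothing more can be done
None
```

The syrup warmer is switched on: the knob is at its far stop and has sprung up, the ring has not visibly moved, and I never moved near enough to the jug, shaker or bottle to touch them; I handed the job in and got no verdict back.

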